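# Peach stones into the compost caddy by the scoop

## Robot

A 6-joint arm with a two-finger parallel gripper is mounted at the origin on the work surface. World frame = base frame: x ahead of the robot, y to its left, z up, the work surface at z = 0. Lengths are in m, angles in degrees, forces in N, time in s.
With the tool pointing down it reaches from about 0.35 to 0.975 m from the base axis. Payload 4.9 kg.
Tool frame: the origin (TCP) lies at the very end of the fingers, on their centre line; the grasp point (between the pads) lies 19 mm behind it; z points along the fingers, y is the line along which they close (so a half turn about z gives the same grasp; the last joint's range is limited). The gripper opens to 85 mm and grips with 20 to 120 N. Pads are 22 mm wide; open, the fingers measure 114 mm over their backs; the gripper's body (76 mm by 85 mm) begins 54 mm behind the grasp point. The pads swing forward as they close: fully open they stand 13 mm farther back than shut.
Start: joints at [-81.245, 3.019, 92.412, -0, 84.569, -6.818], TCP at [0.168, -0.602, 0.231] pointing down, gripper open.
Joint ranges: [-172.51, 172.51], [-57.92, 126.97], [3.15, 148.05], [-58.71, 238.71], [5.1, 150.11], [-179.66, 179.66]. Speed limits (degrees/s): [147.25, 147.25, 180, 180, 180, 180].

## Interface

Orientations are given as a 3x3 rotation matrix whose columns are the frame's x, y, z axes.
In Python, from cell import ctrl, cams, order gives the robot as it stands.
- The arm moves only by the tool arm_command, never from a script. Its argument "plan" is text: rows parted by semicolons, each of 6 numbers parted by spaces: the shift along the tool's x, y, z normalised to -1 to 1, where 1 is 50 cm, then the turn, a rotation vector about the tool's x, y, z normalised to -1 to 1, where 1 is pi rad. In form: tx ty tz rx ry rz; .... A call has 1 to 20 rows; each row is the pose to reach, as a shift and turn from the pose commanded when the call began, along the tool's axes at that moment, turning the shorter way round; what a row does not reach only later rows make up. A row lasts 1/8 s, in which the tool goes at most 62.5 mm and 10.7 degrees, less where a joint would pass 70% of its speed; a pose out of reach is approached as far as the arm can. A call with a number of a shift or a turn outside -1 to 1 is refused whole. A call with a gripper value outside its range is refused whole. "hand" is the gripper's target within -1 to 1 (fully open at 1, half-way at 0, shut at -1), set as the call begins (left out, the last holds). The fingers move at their own pace and stop on an object; the grip force is fixed at half the most. Time passes only in rows, so rows that repeat a pose let the fingers close. It gives the time, the measured TCP pose, the force, the opening and the grip force at its end, in the units of the state.
- ctrl.observe(): the state, without advancing time (a new reading comes with each control period).
- cams.read_camera(name): name is "scene" or "top" or "wrist"; returns the picture (400x640x3 uint8, red, green, blue); there is no depth.
- cams.camera_info(name): a dict with "K" (3x3 intrinsics, pixels), "extrinsics" (4x4, takes a point from camera to world coordinates). Camera axes: x right, y up, looking along -z (the intrinsics and any distortion apply to the point x, -y, -z); pixel columns grow to the right and rows downward; lengths in m; the calibration is good to about 2 mm. A picture is of the moment at which its call begins: read the wrist's pose just before it. camera_info takes no time and is no camera call; for the wrist camera it gives the pose at the moment of the call.
- order.sign_off(): hands the job in; it is judged then, once.
The state is a dict: "time": time; "qpos": joint angles; "joint_vel": joint speeds; "effort": joint torques, N m; "ee_pos": TCP position; "orientation": TCP orientation; "force": force on the tool from outside, world axes, zero at the start; "torque": the same for the moment, N m; "opening": finger opening in m; "finger_force": force on a finger pad.
Only numpy, scipy, OpenCV 4.12 (cv2) and the standard library are available. Lean on these libraries where they do the work, as an engineer would, in place of code of your own. Each camera call takes 0.05 s, during which the arm holds its last target. There are 200 camera calls.

## Task

Lift the lid off the compost caddy and lay it tab up on the cork mat, then gather every peach stone from the liner into the steel scoop and tip them together out over the scoop's open edge into the caddy. Set the empty scoop back down flat about where it stood, and put the lid back, sliding it until it drops fully home in the caddy's mouth; leave the other things where they are.

Things in the scene. Friction and masses are not known exactly. Their poses are not given: they have to be found in the camera images.
- caddy: Square beige plastic compost caddy, fixed to the surface: outside 150 x 150 mm, 110 mm high, walls 6 mm, so the mouth is 138 x 138 mm; inner floor 6 mm up. Origin: centre of its underside; x and y axes along its sides, z up.
- lid_tab (a point): Centre of the upright tab (60 mm along the lid's x, 13 mm thick along y, 44 mm high) on the caddy's loose lid, 0.22 kg, seated at the start. Square plate 150 x 150 x 6 mm; under it a 130 x 130 mm plug, 8 mm deep (4 mm play each side in the mouth). Point: 36 mm above the plug's underside, 22 mm above the plate's top; 138 mm above the caddy's origin when seated, 146 mm when the plug rides on the rim.
- mat: Thin cork mat, 190 x 190 mm, 4 mm thick, fixed to the liner. Origin: centre of its underside, axes along its sides.
- scoop_grip (a point): Grip point of the loose steel scoop (0.20 kg, 170 mm long): on its upright black handle slab, 12 mm thick (scoop x), 50 mm wide (y), 74 mm tall, 33 mm behind the tray's back lip, joined by a foot 12 mm high, 24 mm wide. On the slab's mid-plane, 50 mm above the scoop's underside, 24 mm below the slab's top. Scoop axes: -x points out through the open edge, z up.
- scoop_tray (a point): Centre of the scoop tray's inner floor, 3 mm above the underside; same axes as scoop_grip, which lies 103.5 mm from here along +x and 47 mm up. Flat inner floor 121 mm along x by 92 mm along y; lips 24 mm high overall and 4 mm thick on three sides (+x, +y, -y); the -x edge is open.
- scoop_lip (a point): Middle of the tray's open edge, on the floor's upper face, 60.5 mm from scoop_tray along -x.
- stone0_c (a point): Brown peach stone, 31 mm across, 28 mm high, flat 18 mm foot, 15 g; point at its centre, 14 mm above its foot. Two to four stones are present in a run (absent ones read None).
- stone1_c (a point): Brown peach stone, 31 mm across, 28 mm high, flat 18 mm foot, 15 g; point at its centre, 14 mm above its foot. Two to four stones are present in a run (absent ones read None).
- stone2_c (a point): Brown peach stone, 31 mm across, 28 mm high, flat 18 mm foot, 15 g; point at its centre, 14 mm above its foot. Two to four stones are present in a run (absent ones read None).
- stone3_c (a point): Brown peach stone, 31 mm across, 28 mm high, flat 18 mm foot, 15 g; point at its centre, 14 mm above its foot. Two to four stones are present in a run (absent ones read None).
- amber: Bystander, to be left alone: capped amber plastic bottle, 68 mm across, 190 mm tall; origin at the centre of its underside.
- washup: Bystander, to be left alone: white washing-up bottle, 62 mm across, 175 mm tall; origin at the centre of its underside.
- tin: Bystander, to be left alone: steel tin, 74 mm across, 100 mm tall; origin at the centre of its underside.
- soap_dish: Bystander, to be left alone: white ceramic soap dish with a bar of soap, 85 x 120 mm, 28 mm high; origin at the centre of its underside.
- nail_brush: Bystander, to be left alone: wooden nail brush, 40 x 90 mm, 28 mm high; origin at the centre of its underside.
- tablets: Bystander, to be left alone: open grey plastic box, 80 x 110 mm, 60 mm high; origin at the centre of its underside.

How it is judged:
By the outcome, as a careful person would: the job done as asked, in the order asked, and still so for the second after the job is handed in, with the robot touching nothing.
Of stone0, stone1, stone2, stone3 only 2 to 4 are there at a start; the rules pass over those that are not, and their reading is None.
At some moment in a run one of stone0, stone1, stone2, stone3 may be knocked a few centimetres aside while the robot is not near it.
It also fails if it takes over 210 s, if anything falls off the work surface, if the arm or the gripper's body presses on something with over 40 N, if the wrist force passes 120 N, or if a joint passes its speed limit or range.

## Working session

There is one attempt and no reset: what is moved stays moved. The work goes in short steps, Python scripts to look and compute and a tool call to move; the robot and the scene stay as the last step left them, time stands still between calls to the robot, and variables do not carry over. Pictures are saved under pics/ and viewed, at most 14 in all, crops included, and the job is handed in when it is done.

Besides the shell and the picture viewer there is one more tool, called after "Request:" by a JSON object that holds its "name" and its "arguments". arm_command: Moves the arm, as the interface text tells. Its arguments: {"type":"object","properties":{"plan":{"type":"string"},"hand":{"type":"number"}},"required":["plan"]}

```bash
ls; mkdir -p pics; cat > h.py <<'E'
import numpy as np, cv2
from cell import ctrl, cams, order
def snap(n,f):
    im=cams.read_camera(n); cv2.imwrite('pics/'+f,im[:,:,::-1]); return im
def ray(n,u,v,z,info=None):
    i=info or cams.camera_info(n); K=np.array(i['K']); E=np.array(i['extrinsics'])
    d=np.linalg.inv(K)@[u,v,1]; d=E[:3,:3]@[d[0],-d[1],-d[2]]; o=E[:3,3]
    return (o+d*(z-o[2])/d[2]).round(4)
def proj(n,p,info=None):
    i=info or cams.camera_info(n); K=np.array(i['K']); E=np.array(i['extrinsics'])
    c=E[:3,:3].T@(np.array(p)-E[:3,3]); q=K@[c[0],-c[1],-c[2]]; return (q[:2]/q[2]).round(1)
E
python3 - <<'E'
from h import *
for n in ('scene','top'):
    snap(n,n+'0.png'); i=cams.camera_info(n); print(n,{k:np.array(v).round(3).tolist() if not isinstance(v,str) else v for k,v in i.items()})
s=ctrl.observe(); print(s['time'],s['ee_pos'],np.round(s['orientation'],3),s['opening'],s['force'])
E
```

```text
pics
scene {'K': [[503.46, 0.0, 319.715], [0.0, 503.46, 193.04], [0.0, 0.0, 1.0]], 'extrinsics': [[0.8, -0.357, 0.483, 1.552], [0.6, 0.46, -0.655, -1.263], [0.012, 0.813, 0.582, 1.253], [0.0, 0.0, 0.0, 1.0]]}
top {'K': [[434.497, 0.0, 316.703], [0.0, 434.497, 204.39], [0.0, 0.0, 1.0]], 'extrinsics': [[0.029, 0.997, -0.072, 0.504], [-1.0, 0.029, -0.002, 0.011], [0.001, 0.072, 0.997, 1.406], [0.0, 0.0, 0.0, 1.0]]}
0.1 [ 0.16771429 -0.60147337  0.2301771 ] [[ 0.963  0.269 -0.   ]
 [ 0.269 -0.963  0.002]
 [ 0.    -0.002 -1.   ]] 0.08519257821494522 [ 0.45390033  0.09362761 -0.30363751]
```

View pics/top0.png

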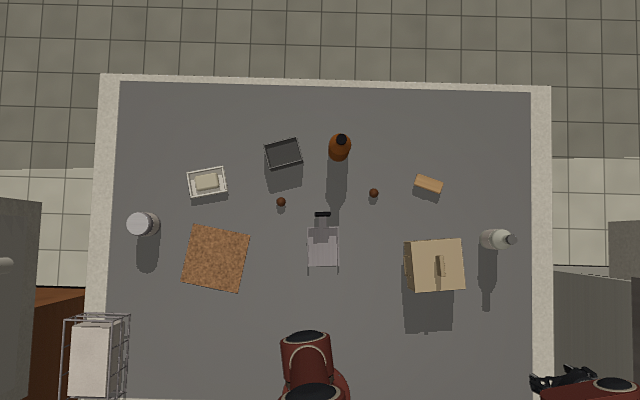

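View pics/scene0.png

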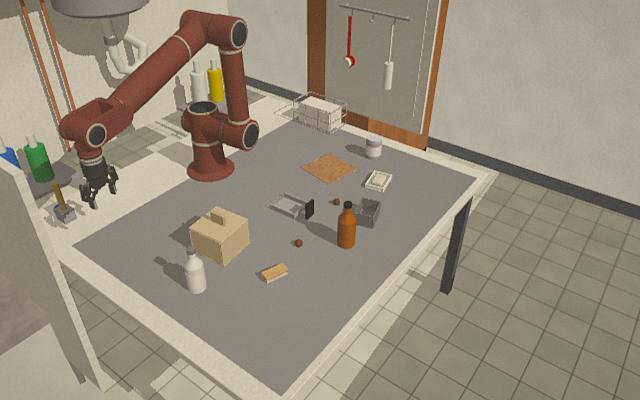

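The top view shows up = +x and left = +y. There are stones at about (281,202) and (374,193), the caddy lid near (437,265) with its tab along image-vertical, the scoop at (323,245) with its handle at (322,214), and the mat at (215,258). I'll enlarge it.

```bash
python3 - <<'E'
import cv2
im=cv2.imread('pics/top0.png')
a=cv2.resize(im[180:300,260:400],None,fx=5,fy=5,interpolation=cv2.INTER_CUBIC)
cv2.imwrite('pics/a.png',a[:, :])
b=cv2.resize(im[225:305,395:475],None,fx=7,fy=7,interpolation=cv2.INTER_CUBIC)
cv2.imwrite('pics/b.png',b)
E
```

```text
(no output)
```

View pics/a.png

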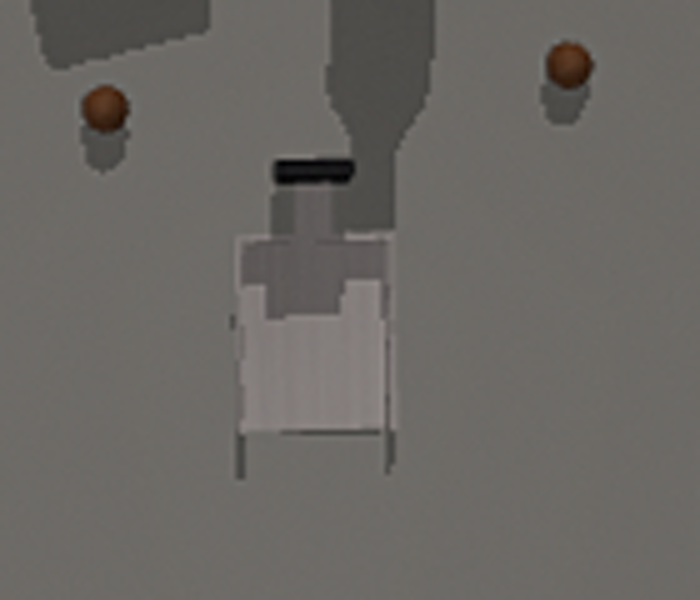

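View pics/b.png

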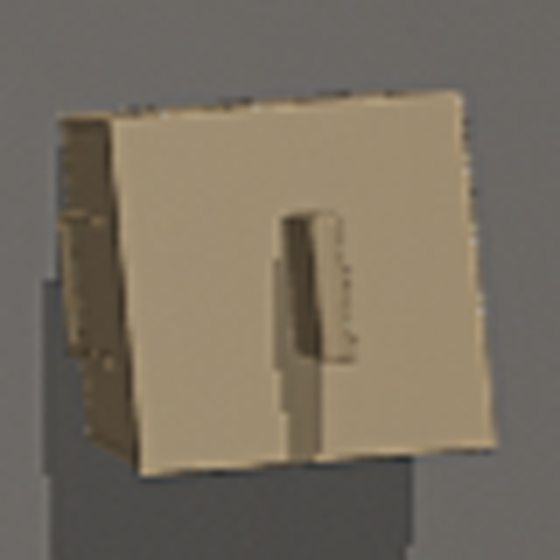

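```bash
python3 - <<'E'
from h import *
i=cams.camera_info('top')
A=lambda u,v,z: ray('top',260+(u+.5)/5-.5,180+(v+.5)/5-.5,z,i)
B=lambda u,v,z: ray('top',395+(u+.5)/7-.5,225+(v+.5)/7-.5,z,i)
L=np.array([B(*p,.116) for p in [(113,117),(460,92),(495,447),(140,475)]])
print('lid',L[:,:2],L.mean(0),[np.linalg.norm(L[k]-L[k-1]).round(4) for k in range(4)])
d=(L[0]+L[1]-L[2]-L[3]); print('ang of tab dir',np.degrees(np.arctan2(d[1],d[0])))
T=[B(*p,.16) for p in [(318,210),(342,212),(357,360),(322,360)]]; print('tab',np.mean(T,0),T)
S=[A(*p,.074) for p in [(275,160),(355,160),(352,183),(275,183)]]; print('slab',np.mean(S,0),S)
print('front',A(240,431,.003),A(390,431,.003),'back',A(236,233,.024),A(397,231,.024))
print('stones',A(105,108,.014),A(569,65,.014))
M=[ray('top',*p,.004,i) for p in [(194,225),(250,236),(238,293),(182,282)]]; print('mat',np.mean(M,0),M)
for n,p in dict(amber=(339,146),tablets=(283,153),soap=(207,182),tin=(140,223),wash=(495,239),brush=(428,183)).items(): print(n,ray('top',*p,.02,i))
print(proj('scene',A(105,108,.014)),proj('scene',A(569,65,.014)), proj('scene',np.mean(T,0)))
E
```

```text
lid [[ 0.4954 -0.2682]
 [ 0.5102 -0.4148]
 [ 0.3621 -0.4303]
 [ 0.3462 -0.2816]] [ 0.428475 -0.348725  0.116   ] [np.float64(0.1498), np.float64(0.1473), np.float64(0.1489), np.float64(0.1495)]
ang of tab dir 5.552175549262215
tab [ 0.430025 -0.3498    0.16    ] [array([ 0.4603, -0.3427,  0.16  ]), array([ 0.4598, -0.3525,  0.16  ]), array([ 0.4002, -0.3591,  0.16  ]), array([ 0.3998, -0.3449,  0.16  ])]
slab [ 0.570975 -0.0054    0.074   ] [array([0.5773, 0.0189, 0.074 ]), array([ 0.5788, -0.0302,  0.074 ]), array([ 0.5646, -0.0288,  0.074 ]), array([0.5632, 0.0185, 0.074 ])]
front [0.4067 0.0366 0.003 ] [ 0.4095 -0.0595  0.003 ] back [0.5329 0.0426 0.024 ] [ 0.5372 -0.0597  0.024 ]
stones [0.6109 0.1294 0.014 ] [ 0.6474 -0.1681  0.014 ]
mat [0.420375 0.33075  0.004   ] [array([0.5267, 0.4066, 0.004 ]), array([0.4966, 0.2248, 0.004 ]), array([0.3144, 0.2557, 0.004 ]), array([0.3438, 0.4359, 0.004 ])]
amber [ 0.7947 -0.0533  0.02  ]
tablets [0.7666 0.1266 0.02  ]
soap [0.6654 0.3672 0.02  ]
tin [0.5277 0.5744 0.02  ]
wash [ 0.5098 -0.5569  0.02  ]
brush [ 0.6828 -0.342   0.02  ]
[336.2 200.7] [297.9 241.8] [217.  212.5]
```

```bash
cat >> h.py <<'E'
from scipy.spatial.transform import Rotation as Ro
def down(yaw,tilt=0):
    # tool x at yaw, z down; tilt: scoop tipped open edge down, about scoop y (=tool x when yaw=scoop+90)
    R=np.diag([1.,-1,-1]); R=Ro.from_euler('z',yaw,degrees=True).as_matrix()@R
    return R@Ro.from_euler('x',tilt,degrees=True).as_matrix()
def go(*W,start=None):
    s=ctrl.observe(); p,R=(s['ee_pos'],np.array(s['orientation'])) if start is None else start
    lp,lR=p,R
    for q,Rt in W:
        t=R.T@(np.array(q)-p)/.5; r=Ro.from_matrix(R.T@Rt).as_rotvec()/np.pi
        n=max(np.linalg.norm(q-lp)/.0625,Ro.from_matrix(lR.T@Rt).magnitude()*180/np.pi/10.7)
        print(' '.join('%.4f'%v for v in [*t,*r]),' x%.1f'%n); lp,lR=np.array(q),Rt
E
python3 -c "
from h import *
go(([.429,-.349,.26],down(5.6)))"
```

```text
0.6390 -0.3462 -0.0589 -0.0006 -0.0000 0.0554  x5.8
```

Request:
{"name": "arm_command", "arguments": {"plan": "0.639 -0.346 -0.059 0 0 0.055;0.639 -0.346 -0.059 0 0 0.055;0.639 -0.346 -0.059 0 0 0.055;0.639 -0.346 -0.059 0 0 0.055;0.639 -0.346 -0.059 0 0 0.055;0.639 -0.346 -0.059 0 0 0.055;0.639 -0.346 -0.059 0 0 0.055;0.639 -0.346 -0.059 0 0 0.055;0.639 -0.346 -0.059 0 0 0.055;0.639 -0.346 -0.059 0 0 0.055", "hand": 1}}

```text
time: 1.35
ee_pos: [0.4283, -0.3505, 0.2605]
orientation: [[0.995, 0.097, -0.0], [0.097, -0.995, 0.0], [-0.0, -0.0, -1.0]]
force: [0.8, -0.2, -0.5]
opening: 0.0852
finger_force: 0.0
```

```bash
python3 - <<'E'
from h import *
i=cams.camera_info('wrist'); snap('wrist','w0.png'); np.save('w0.npy',[np.pad(np.array(i['K']),((0,1),(0,1))),i['extrinsics']])
s=ctrl.observe(); print(s['ee_pos'],np.round(s['orientation'],3)); print(np.round(i['extrinsics'],3),i['K'])
print(proj('wrist',[.43,-.3495,.16],i))
E
```

```text
[ 0.42838534 -0.35037314  0.26057902] [[ 0.995  0.097 -0.   ]
 [ 0.097 -0.995  0.   ]
 [-0.    -0.    -1.   ]]
[[ 0.097  0.943  0.319  0.511]
 [-0.995  0.092  0.03  -0.343]
 [-0.002 -0.32   0.947  0.404]
 [ 0.     0.     0.     1.   ]] [[317.90799206   0.         322.37652517]
 [  0.         317.90799206 196.82382458]
 [  0.           0.           1.        ]]
[320.9 194.9]
```

View pics/w0.png

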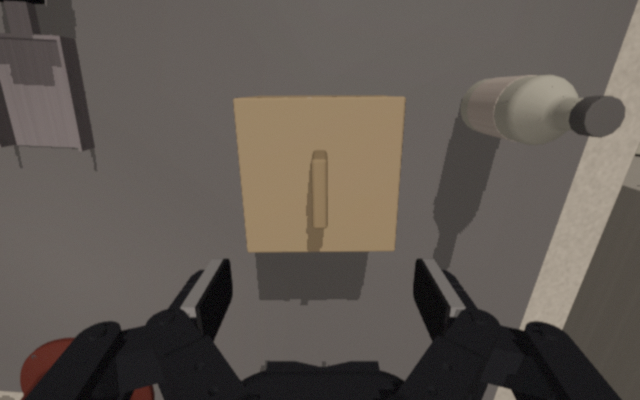

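The wrist view shows the lid square on. The tab spans (313–327, 150–228) and is aligned with the tool, about 1 mm from the estimate. I'll descend and grip.

Request:
{"name": "arm_command", "arguments": {"plan": "0.001 -0.001 0.12 0 0 0;0.001 -0.001 0.2 0 0 0;0.001 -0.001 0.25 0 0 0;0.001 -0.001 0.272 0 0 0;0.001 -0.001 0.272 0 0 0;0.001 -0.001 0.272 0 0 0"}}

```text
time: 2.15
ee_pos: [0.4303, -0.35, 0.1265]
orientation: [[0.995, 0.099, 0.002], [0.099, -0.995, -0.002], [0.002, 0.002, -1.0]]
force: [0.0, -0.9, -0.1]
opening: 0.0852
finger_force: 0.0
```

Request:
{"name": "arm_command", "arguments": {"plan": "0 0 0 0 0 0;0 0 0 0 0 0;0 0 0 0 0 0;0 0 0 0 0 0;0 0 0 0 0 0;0 0 0 0 0 0;0 0 0 0 0 0;0 0 0 0 0 0", "hand": -1}}

```text
time: 3.15
ee_pos: [0.4297, -0.3492, 0.125]
orientation: [[0.995, 0.099, 0.0], [0.099, -0.995, -0.0], [0.0, 0.0, -1.0]]
force: [0.3, 0.2, 2.0]
opening: 0.0122
finger_force: 58.9
```

```bash
python3 -c "
from h import *
go(([.4297,-.3492,.26],down(5.6)),([.45,0,.26],down(-2)),([.421,.331,.12],down(-9.4)),([.421,.331,.0285],down(-9.4)))"
```

```text
0.0001 0.0001 -0.2699 0.0001 -0.0001 0.0004  x2.2
0.1095 -0.6908 -0.2701 0.0001 -0.0001 0.0426  x5.6
0.1172 -1.3554 0.0097 0.0001 -0.0001 0.0837  x5.8
0.1171 -1.3554 0.1927 0.0001 -0.0001 0.0837  x1.5
```

Request:
{"name": "arm_command", "arguments": {"plan": "0 0 -0.06 0 0 0;0 0 -0.14 0 0 0;0 0 -0.22 0 0 0;0 0 -0.27 0 0 0;0 0 -0.27 0 0 0;0.03 -0.1 -0.27 0 0 0.01;0.05 -0.2 -0.27 0 0 0.015;0.06 -0.3 -0.27 0 0 0.02;0.08 -0.4 -0.27 0 0 0.025;0.09 -0.5 -0.27 0 0 0.03;0.1 -0.6 -0.27 0 0 0.04;0.11 -0.69 -0.27 0 0 0.043;0.11 -0.69 -0.27 0 0 0.043;0.11 -0.69 -0.27 0 0 0.043"}}

```text
time: 4.9
ee_pos: [0.4495, -0.0005, 0.2579]
orientation: [[0.999, -0.036, -0.003], [-0.036, -0.999, -0.0], [-0.003, 0.0, -1.0]]
force: [0.3, 0.3, -1.9]
opening: 0.0123
finger_force: 59.5
```

```bash
python3 -c "
from h import *
s=ctrl.observe();print(s['force'],s['opening'])
go(([.421,.331,.12],down(-9.4)),([.421,.331,.0285],down(-9.4)))"
```

```text
[ 0.32748978  0.29294469 -1.92650258] 0.012257555501745402
-0.0799 -0.6606 0.2760 0.0001 0.0009 0.0408  x5.8
-0.0794 -0.6606 0.4590 0.0001 0.0009 0.0408  x1.5
```

Request:
{"name": "arm_command", "arguments": {"plan": "-0.01 -0.1 0 0 0 0.006;-0.02 -0.2 0.05 0 0 0.012;-0.04 -0.3 0.1 0 0 0.018;-0.05 -0.4 0.15 0 0 0.025;-0.06 -0.5 0.2 0 0 0.03;-0.07 -0.6 0.24 0 0 0.035;-0.08 -0.66 0.276 0 0 0.041;-0.08 -0.66 0.276 0 0 0.041;-0.08 -0.66 0.34 0 0 0.041;-0.08 -0.66 0.4 0 0 0.041;-0.08 -0.66 0.44 0 0 0.041;-0.08 -0.66 0.45 0 0 0.041;-0.08 -0.66 0.459 0 0 0.041;-0.08 -0.66 0.459 0 0 0.041;-0.08 -0.66 0.459 0 0 0.041"}}

```text
time: 6.78
ee_pos: [0.4228, 0.3312, 0.0313]
orientation: [[0.986, -0.164, 0.002], [-0.164, -0.986, 0.001], [0.001, -0.001, -1.0]]
force: [0.0, 0.3, -1.2]
opening: 0.0125
finger_force: 60.0
```

Request:
{"name": "arm_command", "arguments": {"plan": "-0.002 0 0.004 0 0 0;-0.002 0 0.008 0 0 0;-0.002 0 0.008 0 0 0"}}

```text
time: 7.15
ee_pos: [0.4213, 0.3313, 0.027]
orientation: [[0.986, -0.164, 0.0], [-0.164, -0.986, 0.0], [0.0, -0.0, -1.0]]
force: [-3.0, -1.1, 4.0]
opening: 0.0122
finger_force: 60.8
```

Request:
{"name": "arm_command", "arguments": {"plan": "0 0 0 0 0 0;0 0 0 0 0 0;0 0 0 0 0 0;0 0 0 0 0 0;0 0 0 0 0 0;0 0 -0.05 0 0 0;0 0 -0.15 0 0 0;0 0 -0.25 0 0 0;0 0 -0.35 0 0 0;0 0 -0.35 0 0 0;0 0 -0.35 0 0 0", "hand": 1}}

```text
time: 8.52
ee_pos: [0.4209, 0.3309, 0.2008]
orientation: [[0.986, -0.164, -0.0], [-0.164, -0.986, -0.0], [-0.0, 0.0, -1.0]]
force: [-0.5, -0.1, -0.4]
opening: 0.0856
finger_force: 0.0
```

```bash
python3 - <<'E'
from h import *
im=snap('top','top1.png'); i=cams.camera_info('top')
hsv=cv2.cvtColor(im,cv2.COLOR_RGB2HSV)
m=((hsv[...,0]<14)&(hsv[...,1]>120)&(hsv[...,2]>40)).astype('uint8'); m[:160]=0; m[320:]=0
n,l,st,c=cv2.connectedComponentsWithStats(m)
for k in range(1,n):
    if st[k,4]>15: print(c[k],st[k,4],ray('top',*c[k],.014,i))
go(([.61,.13,.15],down(92)))
E
```

```text
[373.36842105 192.57894737] 57 [ 0.6474 -0.168   0.014 ]
[280.48275862 201.17241379] 58 [0.611  0.1298 0.014 ]
[170.3486917  285.17889647] 3516 [0.334  0.4693 0.014 ]
[224.96875 287.1875 ] 32 [0.3327 0.296  0.014 ]
[ 57.90595399 302.65764547] 1478 [0.2691 0.8214 0.014 ]
0.4401 0.3334 0.0991 -0.0002 0.0009 -0.5636  x9.5
```

View pics/top1.png

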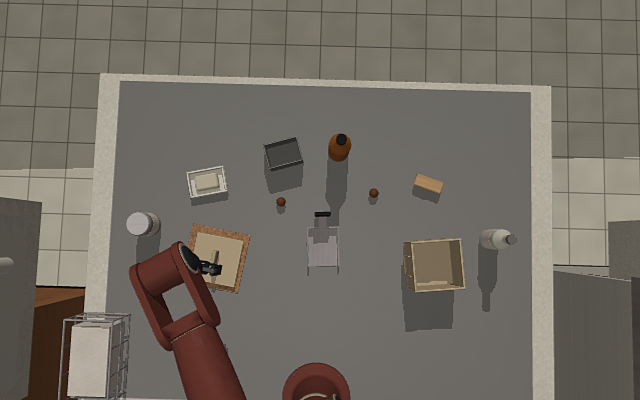

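The lid lies on the mat, the caddy is open at (437,266), and there are two stones, at (281,201) and (373,193). I'll go to the left stone first.

Request:
{"name": "arm_command", "arguments": {"plan": "0.1 0.08 0.02 0 0 -0.06;0.2 0.15 0.04 0 0 -0.12;0.3 0.2 0.05 0 0 -0.18;0.4 0.3 0.07 0 0 -0.24;0.44 0.333 0.1 0 0 -0.3;0.44 0.333 0.1 0 0 -0.36;0.44 0.333 0.1 0 0 -0.42;0.44 0.333 0.1 0 0 -0.48;0.44 0.333 0.1 0 0 -0.54;0.44 0.333 0.1 0 0 -0.564;0.44 0.333 0.1 0 0 -0.564;0.44 0.333 0.1 0 0 -0.564;0.44 0.333 0.1 0 0 -0.564", "hand": 0.6}}

```text
time: 10.2
ee_pos: [0.6106, 0.1307, 0.1508]
orientation: [[-0.035, 0.999, -0.001], [0.999, 0.035, -0.0], [-0.0, -0.001, -1.0]]
force: [0.2, 0.3, 0.7]
opening: 0.0686
finger_force: 0.0
```

```bash
cat >> h.py <<'E'
def stones(n,f,z=.014):
    i=cams.camera_info(n); im=snap(n,f); hsv=cv2.cvtColor(im,cv2.COLOR_RGB2HSV)
    m=((hsv[...,0]<14)&(hsv[...,1]>110)&(hsv[...,2]>40)).astype('uint8'); N,l,st,c=cv2.connectedComponentsWithStats(m)
    for k in range(1,N):
        if 25<st[k,4]<6000: print(n,c[k].round(1),st[k,2:],ray(n,*c[k],z,i))
E
python3 - <<'E'
from h import *
s=ctrl.observe(); print(s['ee_pos'],np.round(s['orientation'],3),s['opening'],s['qpos'])
stones('wrist','w1.png')
go(([.611,.1295,.06],down(92)),([.611,.1295,.003],down(92)))
E
```

```text
[0.61056327 0.13068997 0.15077005] [[-0.035  0.999 -0.001]
 [ 0.999  0.035 -0.   ]
 [-0.    -0.001 -1.   ]] 0.06858816019036382 [5.25626946e+00 6.44378198e+00 9.66554279e+01 1.33670234e-03
 7.69471922e+01 3.23621068e+00]
wrist [199.9   4.3] [ 8 11 42] [0.5109 0.2716 0.014 ]
wrist [23.5 14.1] [19 14 77] [0.3726 0.2601 0.014 ]
wrist [40.5 16.7] [14  8 41] [0.3854 0.2587 0.014 ]
wrist [174.5  16.6] [12 10 53] [0.4903 0.2625 0.014 ]
wrist [64.  21.2] [33  9 77] [0.4031 0.2562 0.014 ]
wrist [15.8 25.1] [14  8 30] [0.3645 0.2522 0.014 ]
wrist [178.   29.9] [ 9 12 42] [0.492  0.2532 0.014 ]
wrist [94.4 28.7] [21 11 58] [0.426  0.2518 0.014 ]
wrist [198.   36.6] [ 5 12 28] [0.5074 0.249  0.014 ]
wrist [136.7  36.9] [26 12 65] [0.4586 0.2471 0.014 ]
wrist [114.   43.4] [13 12 48] [0.4397 0.2417 0.014 ]
wrist [97.1 42.9] [17  6 33] [0.4262 0.2416 0.014 ]
wrist [139.7  50.1] [14 11 59] [0.4596 0.2375 0.014 ]
wrist [323.5 184.2] [ 32  31 769] [0.6117 0.1304 0.014 ]
wrist [470.1 385.2] [ 39  32 650] [ 0.7904 -0.1059  0.014 ]
-0.0024 0.0006 0.1820 -0.0001 0.0000 0.0002  x1.5
-0.0024 0.0007 0.2960 -0.0001 0.0000 0.0002  x0.9
```

View pics/w1.png

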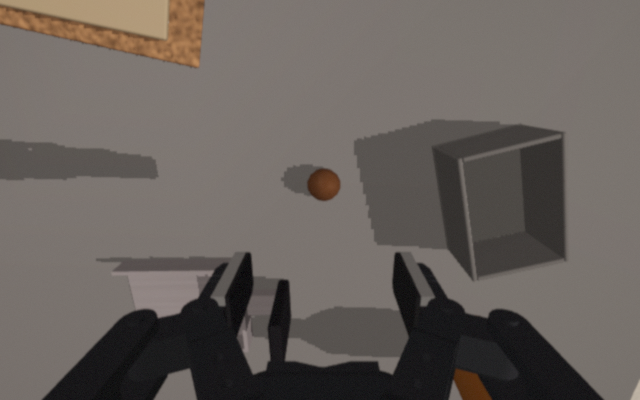

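The stone sits at (323,184), between the fingers as expected, and the tablets box is clear. I'll descend and close.

Request:
{"name": "arm_command", "arguments": {"plan": "0 0.002 0.1 0 0 0;0 0.002 0.18 0 0 0;0 0.002 0.24 0 0 0;0 0.002 0.28 0 0 0;0 0.002 0.294 0 0 0;0 0.002 0.294 0 0 0;0 0.002 0.294 0 0 0"}}

```text
time: 11.12
ee_pos: [0.6131, 0.1309, 0.006]
orientation: [[-0.036, 0.999, 0.003], [0.999, 0.036, 0.0], [0.0, 0.003, -1.0]]
force: [-0.2, 0.3, -0.3]
opening: 0.0685
finger_force: 0.0
```

Request:
{"name": "arm_command", "arguments": {"plan": "0 0 0 0 0 0;0 0 0 0 0 0;0 0 0 0 0 0;0 0 0 0 0 0;0 0 0 0 0 0;0 0 -0.05 0 0 0;0 0 -0.15 0 0 0;0 0 -0.2 0 0 0;0 0 -0.2 0 0 0", "hand": -1}}

```text
time: 12.25
ee_pos: [0.6134, 0.1309, 0.1067]
orientation: [[-0.036, 0.999, 0.005], [0.999, 0.036, 0.0], [0.0, 0.005, -1.0]]
force: [0.6, 0.0, -0.4]
opening: 0.0271
finger_force: 59.3
```

```bash
python3 - <<'E'
from h import *
c,s=np.cos(np.radians(2)),np.sin(np.radians(2)); tray=np.array([.4676,-.009])
for a,b in((.012,.022),(.012,-.022)):
    q=tray+[a*c-b*s,a*s+b*c]; print(q)
    go(([*q,.11],down(92)),([*q,.010],down(92)))
E
```

```text
[0.4788249  0.01340539]
-0.2251 -0.2775 -0.0080 0.0015 -0.0001 0.0004  x2.9
-0.2252 -0.2785 0.1920 0.0015 -0.0001 0.0004  x1.6
[ 0.48036048 -0.0305678 ]
-0.3131 -0.2776 -0.0080 0.0015 -0.0001 0.0004  x3.3
-0.3132 -0.2786 0.1920 0.0015 -0.0001 0.0004  x1.6
```

Request:
{"name": "arm_command", "arguments": {"plan": "-0.05 -0.06 -0.01 0 0 0;-0.1 -0.12 -0.01 0 0 0;-0.17 -0.21 -0.01 0 0 0;-0.225 -0.277 -0.01 0 0 0;-0.225 -0.277 -0.01 0 0 0;-0.225 -0.278 0.06 0 0 0;-0.225 -0.278 0.13 0 0 0;-0.225 -0.278 0.17 0 0 0;-0.225 -0.278 0.187 0 0 0;-0.225 -0.278 0.187 0 0 0;-0.225 -0.278 0.187 0 0 0"}}

```text
time: 13.62
ee_pos: [0.4776, 0.0134, 0.0111]
orientation: [[-0.036, 0.999, 0.001], [0.999, 0.036, -0.0], [-0.0, 0.001, -1.0]]
force: [-0.0, -0.4, 0.6]
opening: 0.0273
finger_force: 59.5
```

Lower about 1.5 mm more, open partly, and rise.

Request:
{"name": "arm_command", "arguments": {"plan": "0 0 0.003 0 0 0;0 0 0.003 0 0 0"}}

```text
time: 13.88
ee_pos: [0.4771, 0.0133, 0.0095]
orientation: [[-0.036, 0.999, 0.0], [0.999, 0.036, -0.0], [-0.0, 0.0, -1.0]]
force: [-0.6, 0.0, -0.1]
opening: 0.0266
finger_force: 59.5
```

Request:
{"name": "arm_command", "arguments": {"plan": "0 0 0 0 0 0;0 0 0 0 0 0;0 0 0 0 0 0;0 0 0 0 0 0;0 0 -0.03 0 0 0;0 0 -0.08 0 0 0;0 0 -0.18 0 0 0;0 0 -0.28 0 0 0;0 0 -0.28 0 0 0;0 0 -0.28 0 0 0", "hand": 0.0}}

```text
time: 15.12
ee_pos: [0.4769, 0.0133, 0.1498]
orientation: [[-0.036, 0.999, 0.001], [0.999, 0.036, -0.0], [-0.0, 0.001, -1.0]]
force: [-0.3, -0.7, -0.4]
opening: 0.0428
finger_force: 0.0
```

```bash
python3 - <<'E'
from h import *
stones('top','top2.png')
go(([.647,-.168,.15],down(92)))
E
```

```text
top [338.4 148.8] [ 22  28 332] [ 0.7868 -0.052   0.014 ]
top [373.3 192.6] [ 8  9 58] [ 0.6473 -0.1679  0.014 ]
top [ 49.9 337.7] [  63  113 3831] [0.1599 0.8386 0.014 ]
top [ 67.8 331.9] [ 10  25 144] [0.1793 0.7837 0.014 ]
top [ 65.6 359.3] [  8  28 145] [0.0953 0.7847 0.014 ]
top [ 63.9 387. ] [  9  27 147] [0.0108 0.784  0.014 ]
-0.3749 0.3281 -0.0033 -0.0004 -0.0001 0.0004  x4.0
```

Request:
{"name": "arm_command", "arguments": {"plan": "-0.09 0.08 0 0 0 0;-0.18 0.16 0 0 0 0;-0.27 0.24 0 0 0 0;-0.34 0.3 0 0 0 0;-0.375 0.328 0 0 0 0;-0.375 0.328 0 0 0 0;-0.375 0.328 0 0 0 0;-0.375 0.328 0 0 0 0", "hand": 0.6}}

```text
time: 16.18
ee_pos: [0.6469, -0.1671, 0.1488]
orientation: [[-0.037, 0.999, -0.001], [0.999, 0.037, 0.001], [0.001, -0.001, -1.0]]
force: [-0.6, -0.2, -0.2]
opening: 0.0683
finger_force: 0.0
```

```bash
python3 - <<'E'
from h import *
stones('wrist','w2.png')
s=ctrl.observe(); print(s['ee_pos'])
go(([.648,-.168,.003],down(92)))
E
```

```text
wrist [324.4 184.5] [ 32  32 770] [ 0.6488 -0.167   0.014 ]
[ 0.6470324  -0.16716312  0.14911919]
-0.0019 0.0020 0.2922 -0.0002 -0.0001 0.0007  x2.3
```

View pics/w2.png

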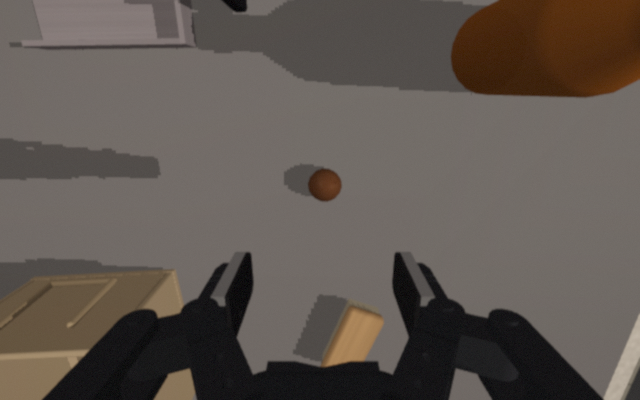

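The stone is at (324,184), between the fingers, with nothing close by. I'll descend and grip.

Request:
{"name": "arm_command", "arguments": {"plan": "0 0.003 0.1 0 0 0;0 0.003 0.18 0 0 0;0 0.003 0.24 0 0 0;0 0.003 0.28 0 0 0;0 0.003 0.292 0 0 0;0 0.003 0.292 0 0 0;0 0.003 0.292 0 0 0"}}

```text
time: 17.1
ee_pos: [0.6504, -0.1685, 0.0051]
orientation: [[-0.036, 0.999, 0.003], [0.999, 0.036, -0.001], [-0.001, 0.003, -1.0]]
force: [-0.2, 0.5, 0.4]
opening: 0.0683
finger_force: 0.0
```

Request:
{"name": "arm_command", "arguments": {"plan": "0 0 0 0 0 0;0 0 0 0 0 0;0 0 0 0 0 0;0 0 0 0 0 0;0 0 0 0 0 0;0 0 -0.05 0 0 0;0 0 -0.15 0 0 0;0 0 -0.2 0 0 0;0 0 -0.2 0 0 0;0 0 -0.2 0 0 0", "hand": -1}}

```text
time: 18.35
ee_pos: [0.648, -0.1676, 0.1011]
orientation: [[-0.036, 0.999, -0.003], [0.999, 0.036, 0.001], [0.001, -0.003, -1.0]]
force: [-0.9, 0.4, 0.0]
opening: 0.0274
finger_force: 59.3
```

```bash
python3 - <<'E'
from h import *
stones('scene','s2.png'); stones('top','t2.png')
go(([.4804,-.0306,.10],down(92)),([.4804,-.0306,.009],down(92)))
E
```

```text
scene [43.8 71.4] [ 52 152 497] [-1.6331  0.1191  0.014 ]
scene [61.4 67.1] [ 46 145 464] [-1.6143  0.2258  0.014 ]
scene [316.4  45. ] [  18   95 1070] [-0.5912  1.5792  0.014 ]
scene [236.1  29.1] [  63   52 1779] [-1.2897  1.4743  0.014 ]
scene [349.7  41.9] [  9  52 157] [-0.4404  1.783   0.014 ]
scene [268.8 115.1] [  93  139 4462] [-0.1253  0.5402  0.014 ]
scene [215.8 122.7] [ 49  42 987] [-0.2839  0.3036  0.014 ]
scene [357.4 120.7] [ 23  20 193] [0.2864 0.7816 0.014 ]
scene [211.3 163.9] [  46   40 1093] [-0.0059  0.0103  0.014 ]
scene [341.1 230. ] [ 10  39 121] [ 0.7353 -0.0134  0.014 ]
top [338.2 149. ] [ 22  28 326] [ 0.786  -0.0513  0.014 ]
top [315.9 244.2] [ 9  9 61] [0.4768 0.0121 0.014 ]
top [ 49.9 337.8] [  63  113 3842] [0.1596 0.8386 0.014 ]
top [ 67.9 331.9] [ 10  25 147] [0.1795 0.7836 0.014 ]
top [ 65.7 359.3] [  8  28 146] [0.0953 0.7844 0.014 ]
top [314.1 386.1] [  75   35 1779] [0.0361 0.0047 0.014 ]
top [248.  388.1] [ 58  30 984] [0.024  0.2105 0.014 ]
top [ 64.  386.9] [  9  27 150] [0.011  0.7838 0.014 ]
0.2858 -0.3244 0.0027 -0.0013 -0.0005 0.0004  x3.5
0.2855 -0.3236 0.1847 -0.0013 -0.0005 0.0004  x1.5
```

Request:
{"name": "arm_command", "arguments": {"plan": "0.07 -0.08 0 0 0 0;0.14 -0.16 0 0 0 0;0.21 -0.24 0 0 0 0;0.285 -0.324 0 0 0 0;0.285 -0.324 0 0 0 0;0.285 -0.324 0 0 0 0;0.285 -0.324 0.06 0 0 0;0.285 -0.324 0.13 0 0 0;0.285 -0.324 0.17 0 0 0;0.285 -0.324 0.185 0 0 0;0.285 -0.324 0.185 0 0 0;0.285 -0.324 0.185 0 0 0;0.285 -0.324 0.185 0 0 0"}}

```text
time: 20.08
ee_pos: [0.4831, -0.0318, 0.0119]
orientation: [[-0.036, 0.999, 0.002], [0.999, 0.036, -0.0], [-0.001, 0.002, -1.0]]
force: [0.2, 0.5, -0.1]
opening: 0.0273
finger_force: 59.3
```

Request:
{"name": "arm_command", "arguments": {"plan": "0 0 0 0 0 0;0 0 0 0 0 0;0 0 0 0 0 0;0 0 0 0 0 0;0 0 -0.03 0 0 0;0 0 -0.08 0 0 0;0 0 -0.18 0 0 0;0 0 -0.28 0 0 0;0 0 -0.28 0 0 0;0 0 -0.28 0 0 0", "hand": 0.0}}

```text
time: 21.32
ee_pos: [0.4821, -0.0315, 0.1513]
orientation: [[-0.036, 0.999, 0.001], [0.999, 0.036, -0.0], [-0.0, 0.001, -1.0]]
force: [-0.2, -0.6, -0.5]
opening: 0.0427
finger_force: 0.0
```

```bash
python3 - <<'E'
from h import *
go(([.571,-.0054,.15],down(92)))
E
```

```text
0.0458 0.1796 0.0027 0.0002 0.0001 0.0004  x1.5
```

Request:
{"name": "arm_command", "arguments": {"plan": "0.02 0.09 0 0 0 0;0.046 0.18 0 0 0 0;0.046 0.18 0 0 0 0;0.046 0.18 0 0 0 0;0.046 0.18 0 0 0 0"}}

```text
time: 21.95
ee_pos: [0.57, -0.0055, 0.1501]
orientation: [[-0.036, 0.999, -0.001], [0.999, 0.036, 0.0], [0.0, -0.001, -1.0]]
force: [-0.1, -0.2, 0.7]
opening: 0.0425
finger_force: 0.0
```

```bash
python3 - <<'E'
from h import *
stones('top','t3.png')
i=cams.camera_info('wrist'); im=snap('wrist','w3.png'); s=ctrl.observe(); print(s['ee_pos'],s['opening'])
print([proj('wrist',p,i) for p in ([.571,-.0054,.074],[.578,.0192,.074],[.5648,-.0292,.074])])
E
```

```text
top [338.4 148.8] [ 22  28 330] [ 0.7866 -0.052   0.014 ]
top [329.5 243. ] [ 9  9 60] [ 0.4818 -0.0313  0.014 ]
top [316.  244.2] [ 9  9 60] [0.4767 0.0119 0.014 ]
top [223.  286.6] [17  7 36] [0.3342 0.3022 0.014 ]
top [ 50.  337.7] [  63  113 3828] [0.16   0.8385 0.014 ]
top [ 67.9 331.8] [ 10  25 146] [0.1796 0.7836 0.014 ]
top [ 65.7 359.3] [  8  28 147] [0.0953 0.7845 0.014 ]
top [ 63.9 387. ] [  9  27 150] [0.0107 0.784  0.014 ]
[ 0.5704294  -0.00554445  0.1507487 ] 0.04258125458721421
[array([323.1, 206.5]), array([334.2, 174.5]), array([313.8, 235.6])]
```

View pics/w3.png

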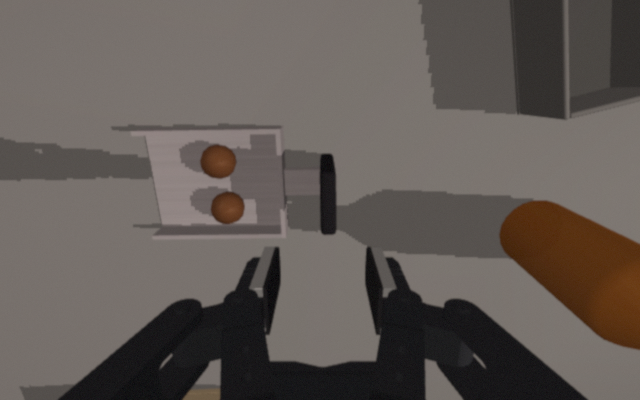

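The wrist view shows both stones in the tray, at (218,161) and (228,208). The handle top is at about x=328, y up to 233, about 3 mm further out in x than the top estimate, and its yaw is aligned. I'll descend and grip.

Request:
{"name": "arm_command", "arguments": {"plan": "0 0.006 0.06 0 0 0;0 0.006 0.12 0 0 0;0 0.006 0.18 0 0 0;0 0.006 0.22 0 0 0;0 0.006 0.238 0 0 0;0 0.006 0.238 0 0 0;0 0.006 0.238 0 0 0;0 0.006 0.238 0 0 0"}}

```text
time: 23.05
ee_pos: [0.5751, -0.0053, 0.033]
orientation: [[-0.036, 0.999, 0.002], [0.999, 0.036, -0.0], [-0.0, 0.002, -1.0]]
force: [0.3, 0.3, -0.8]
opening: 0.0428
finger_force: 0.0
```

Request:
{"name": "arm_command", "arguments": {"plan": "0 0 0 0 0 0;0 0 0 0 0 0;0 0 0 0 0 0;0 0 0 0 0 0;0 0 0 0 0 0;0 0 0 0 0 0", "hand": -1}}

```text
time: 23.8
ee_pos: [0.5746, -0.0052, 0.0323]
orientation: [[-0.036, 0.999, 0.001], [0.999, 0.036, -0.0], [-0.0, 0.001, -1.0]]
force: [-1.1, -0.6, 5.7]
opening: 0.0114
finger_force: 59.3
```

```bash
cat >> h.py <<'E'
def lip(p,yaw,tilt):
    "TCP pose putting the scoop lip at p"
    R=down(yaw,tilt); return np.array(p)-R@[0,-.164,.028],R
E
python3 - <<'E'
from h import *
s=ctrl.observe(); p=s['ee_pos']; R=np.array(s['orientation']); print(p,R.round(3),s['force'],s['torque'],'lip',p+R@[0,-.164,.028])
q,_=lip([.4534,-.3465,.16],95.6,0)
go((p+[0,0,.04],down(92)),(p+[0,0,.18],down(92,7)),(np.array([.6,-.17,p[2]+.18]),down(94,7)),(np.array([*q[:2],p[2]+.18]),down(95.6,7)))
E
```

```text
[ 0.57458996 -0.00521601  0.03231028] [[-0.036  0.999  0.001]
 [ 0.999  0.036 -0.   ]
 [-0.     0.001 -1.   ]] [-1.13140557 -0.64126902  5.69396356] [ 0.04650899  0.12733808 -0.01816007] lip [ 0.41071805 -0.0111417   0.00418763]
-0.0000 0.0001 -0.0800 0.0002 0.0000 0.0004  x0.6
-0.0000 0.0003 -0.3600 0.0391 0.0000 0.0004  x2.2
-0.3312 0.0392 -0.3599 0.0391 -0.0006 -0.0107  x2.7
-0.6532 0.0608 -0.3599 0.0391 -0.0012 -0.0196  x2.6
```

Request:
{"name": "arm_command", "arguments": {"plan": "0 0 -0.02 0 0 0;0 0 -0.05 0 0 0;0 0 -0.08 0 0 0;0 0 -0.12 0.01 0 0;0 0 -0.18 0.02 0 0;0 0 -0.24 0.03 0 0;0 0 -0.3 0.04 0 0;0 0 -0.34 0.04 0 0;0 0 -0.36 0.04 0 0;0 0 -0.36 0.04 0 0;0 0 -0.36 0.04 0 0"}}

```text
time: 25.18
ee_pos: [0.5734, -0.0051, 0.2104]
orientation: [[-0.036, 0.991, -0.127], [0.999, 0.036, -0.004], [0.0, -0.127, -0.992]]
force: [0.8, 0.1, -2.6]
opening: 0.0111
finger_force: 58.6
```

```bash
python3 - <<'E'
from h import *
snap('scene','s4.png'); stones('wrist','w4.png',.2)
E
```

```text
wrist [141.3 207.5] [  66   56 2766] [0.4693 0.0102 0.2   ]
wrist [162.2 278.9] [  58   53 2359] [ 0.4757 -0.0354  0.2   ]
```

View pics/w4.png

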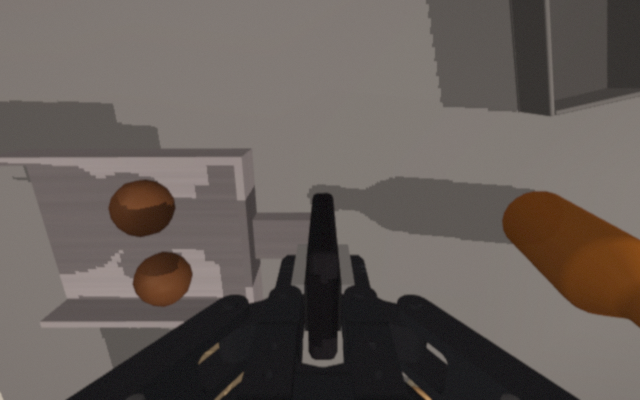

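The wrist view shows both stones in the lifted scoop, at (142,208) and (163,279), held steady. I'll carry it gently over the caddy.

```bash
python3 - <<'E'
from h import *
q,_=lip([.4534,-.3465,.16],95.6,0); print(q)
go((np.array([.6,-.17,.21]),down(94,7)),(np.array([*q[:2],.21]),down(95.6,7)))
E
```

```text
[ 0.61661729 -0.3304964   0.188     ]
-0.3315 0.0409 -0.0048 -0.0019 -0.0015 -0.0106  x2.7
-0.6535 0.0623 -0.0077 -0.0019 -0.0026 -0.0194  x2.6
```

Request:
{"name": "arm_command", "arguments": {"plan": "-0.02 0.003 0 0 0 0;-0.05 0.006 0 0 0 -0.002;-0.1 0.012 0 0 0 -0.003;-0.15 0.018 0 0 0 -0.005;-0.2 0.024 -0.003 0 0 -0.007;-0.25 0.03 -0.004 0 -0.001 -0.008;-0.3 0.036 -0.005 0 -0.001 -0.01;-0.35 0.042 -0.005 0 -0.001 -0.011;-0.4 0.046 -0.006 0 -0.002 -0.013;-0.45 0.05 -0.006 0 -0.002 -0.014;-0.5 0.053 -0.007 0 -0.002 -0.015;-0.55 0.056 -0.007 0 -0.002 -0.017;-0.6 0.06 -0.008 0 -0.003 -0.018;-0.635 0.061 -0.008 0 -0.003 -0.019;-0.65 0.062 -0.008 0 -0.003 -0.02;-0.653 0.062 -0.008 0 -0.003 -0.02;-0.653 0.062 -0.008 0 -0.003 -0.02"}}

```text
time: 27.4
ee_pos: [0.6173, -0.3298, 0.2119]
orientation: [[-0.1, 0.987, -0.125], [0.995, 0.099, -0.014], [-0.001, -0.125, -0.992]]
force: [0.3, -0.2, -1.6]
opening: 0.0116
finger_force: 58.6
```

```bash
python3 - <<'E'
from h import *
s=ctrl.observe(); p=s['ee_pos']; R=np.array(s['orientation']); print(p,R.round(3),s['qpos'].round(1) if hasattr(s['qpos'],'round') else s['qpos'],'lip',p+R@[0,-.164,.028])
c=np.array([.4534,-.3465,.145])
go(*[lip(c,95.6,t) for t in (0,-10,-20,-30,-40,-50,-60)])
E
```

```text
[ 0.61734422 -0.32976065  0.21188988] [[-0.1    0.987 -0.125]
 [ 0.995  0.099 -0.014]
 [-0.001 -0.125 -0.992]] [-32.4  17.5  78.2  -4.5  90.  -37.9] lip [ 0.45196308 -0.34640745  0.20468127]
-0.0012 0.0082 0.0774 -0.0400 0.0004 0.0008  x0.7
-0.0013 -0.0135 0.0235 -0.0956 0.0003 0.0008  x0.9
-0.0013 -0.0441 -0.0257 -0.1511 0.0003 0.0008  x0.9
-0.0012 -0.0828 -0.0689 -0.2067 0.0002 0.0009  x0.9
-0.0012 -0.1285 -0.1047 -0.2623 0.0001 0.0009  x0.9
-0.0011 -0.1796 -0.1320 -0.3178 0.0000 0.0009  x0.9
-0.0010 -0.2348 -0.1500 -0.3734 -0.0001 0.0009  x0.9
```

Request:
{"name": "arm_command", "arguments": {"plan": "0 0.003 0.03 -0.013 0 0;0 0.006 0.055 -0.027 0 0;-0.001 0.008 0.077 -0.04 0 0;-0.001 0.008 0.077 -0.04 0 0;-0.001 -0.003 0.05 -0.068 0 0;-0.001 -0.013 0.023 -0.096 0 0;-0.001 -0.029 -0.001 -0.123 0 0;-0.001 -0.044 -0.026 -0.151 0 0;-0.001 -0.063 -0.047 -0.179 0 0;-0.001 -0.083 -0.069 -0.207 0 0;-0.001 -0.105 -0.087 -0.234 0 0;-0.001 -0.128 -0.105 -0.262 0 0;-0.001 -0.154 -0.118 -0.29 0 0;-0.001 -0.18 -0.132 -0.318 0 0;-0.001 -0.207 -0.141 -0.346 0 0;-0.001 -0.235 -0.15 -0.373 0 0;-0.001 -0.235 -0.15 -0.373 0 0;-0.001 -0.235 -0.15 -0.373 0 0;-0.001 -0.235 -0.15 -0.373 0 0;-0.001 -0.235 -0.15 -0.373 0 0"}}

```text
time: 29.9
ee_pos: [0.5112, -0.3411, 0.3014]
orientation: [[-0.101, 0.498, 0.861], [0.995, 0.052, 0.086], [-0.002, 0.865, -0.501]]
force: [-0.8, 0.3, -2.4]
opening: 0.0116
finger_force: 59.0
```

```bash
python3 - <<'E'
from h import *
stones('top','t5.png',.02); stones('wrist','w5.png',.1); im=snap('scene','s5.png')
s=ctrl.observe(); p=s['ee_pos']; R=np.array(s['orientation']); print(s['force'],'lip',p+R@[0,-.164,.028])
w=cv2.imread('pics/w5.png'); sc=cv2.resize(im[130:290,150:350,::-1],(400,320)); t=cv2.resize(cv2.imread('pics/t5.png')[200:320,360:510],(400,320))
cv2.imwrite('pics/m5.png',np.vstack([np.hstack([sc,t]),cv2.resize(w[:,:],(800,500))[:280]]))
E
```

```text
top [338.6 148.7] [ 22  28 335] [ 0.7858 -0.0523  0.02  ]
top [440.2 279.3] [ 9 10 67] [ 0.3778 -0.3836  0.02  ]
top [427.7 280.1] [10 10 66] [ 0.3742 -0.3443  0.02  ]
top [224.8 287.5] [20  8 50] [0.3326 0.2953 0.02  ]
top [ 49.9 337.7] [  63  113 3812] [0.1614 0.835  0.02  ]
top [445.9 366.3] [ 155   92 5122] [ 0.1097 -0.4038  0.02  ]
top [ 67.8 331.9] [ 10  25 145] [0.1807 0.7804 0.02  ]
top [291.6 377.3] [ 124   65 3873] [0.0627 0.0756 0.02  ]
top [ 65.6 359.3] [  8  28 144] [0.0969 0.7815 0.02  ]
top [ 63.9 387.2] [  8  26 145] [0.0124 0.7808 0.02  ]
[ 0.42474998 -0.43721278 -1.88121346] lip [ 0.45327524 -0.34725553  0.1451395 ]
```

View pics/m5.png

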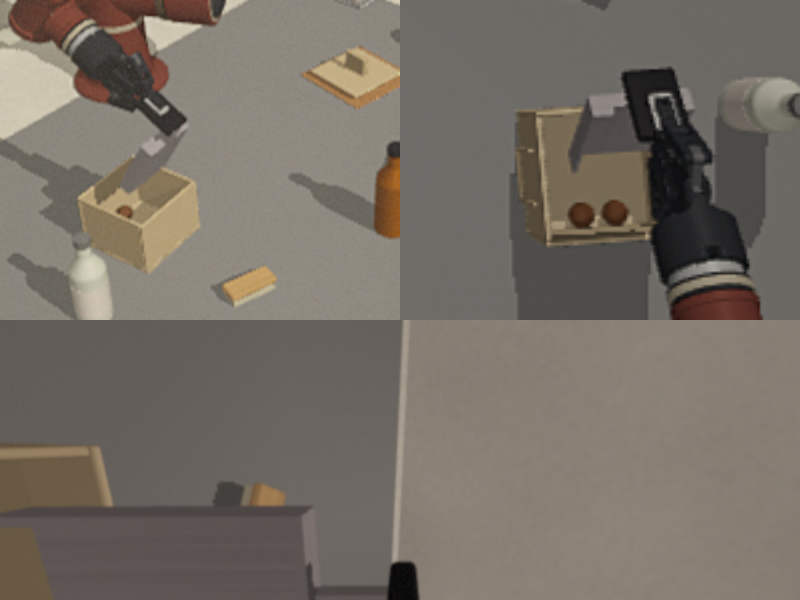

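Both stones are inside the caddy (upper-right panel, (581,214) and (615,213)) and the scoop is empty. Next I'll level it, raise it, and return it to its place.

```bash
python3 - <<'E'
from h import *
c=np.array([.4534,-.3465,.17])
go(lip(c,95.6,-40),lip(c,95.6,-20),lip(c,95.6,0),([.6,-.17,.2],down(94)),([.5735,-.005,.2],down(92)),([.5735,-.005,.05],down(92)))
E
```

```text
0.0004 0.0427 0.0906 0.1107 -0.0003 0.0009  x1.9
0.0004 0.0027 0.1990 0.2218 -0.0002 0.0010  x1.9
0.0005 -0.0719 0.2872 0.3329 0.0000 0.0010  x1.9
0.3232 -0.0685 0.2842 0.3329 -0.0046 0.0091  x2.6
0.6568 -0.0779 0.2669 0.3328 -0.0104 0.0192  x2.7
0.6573 -0.3375 0.4172 0.3328 -0.0104 0.0192  x2.4
```

Request:
{"name": "arm_command", "arguments": {"plan": "0 0.02 0.04 0.055 0 0;0 0.043 0.09 0.11 0 0;0 0.025 0.145 0.166 0 0;0 0.003 0.2 0.222 0 0;0 -0.035 0.245 0.278 0 0;0 -0.072 0.287 0.333 0 0.001;0 -0.072 0.287 0.333 0 0.001;0.1 -0.07 0.286 0.333 -0.001 0.003;0.2 -0.07 0.285 0.333 -0.003 0.006;0.3 -0.069 0.284 0.333 -0.004 0.008;0.4 -0.07 0.28 0.333 -0.006 0.011;0.5 -0.073 0.275 0.333 -0.008 0.014;0.6 -0.076 0.27 0.333 -0.009 0.017;0.657 -0.078 0.267 0.333 -0.01 0.019;0.657 -0.078 0.267 0.333 -0.01 0.019;0.657 -0.15 0.308 0.333 -0.01 0.019;0.657 -0.23 0.355 0.333 -0.01 0.019;0.657 -0.3 0.395 0.333 -0.01 0.019;0.657 -0.338 0.417 0.333 -0.01 0.019;0.657 -0.338 0.417 0.333 -0.01 0.019"}}

```text
time: 32.55
ee_pos: [0.5719, -0.0064, 0.0484]
orientation: [[-0.033, 0.999, -0.003], [0.999, 0.033, 0.002], [0.002, -0.003, -1.0]]
force: [-0.0, 0.0, -0.7]
opening: 0.0113
finger_force: 59.2
```

```bash
python3 - <<'E'
from h import *
s=ctrl.observe(); print(s['ee_pos'],np.round(s['orientation'],4),s['force'],s['torque'])
go(([.5735,-.005,.0345],down(92)),([.5735,-.005,.0325],down(92)))
E
```

```text
[ 0.57185946 -0.00641625  0.04841513] [[-0.0335  0.9994 -0.0031]
 [ 0.9994  0.0335  0.0017]
 [ 0.0018 -0.0031 -1.    ]] [-0.03708035  0.04806075 -0.73009318] [-0.02004225 -0.0924801   0.00571577]
0.0027 0.0035 0.0278 -0.0010 -0.0006 -0.0005  x0.2
0.0027 0.0035 0.0318 -0.0010 -0.0006 -0.0005  x0.0
```

Request:
{"name": "arm_command", "arguments": {"plan": "0.003 0.003 0.012 -0.001 0 0;0.003 0.003 0.024 -0.001 0 0;0.003 0.003 0.03 -0.001 0 0;0.003 0.003 0.03 -0.001 0 0;0.003 0.003 0.03 -0.001 0 0"}}

```text
time: 33.17
ee_pos: [0.575, -0.0037, 0.0351]
orientation: [[-0.036, 0.999, 0.003], [0.999, 0.036, 0.001], [0.001, 0.003, -1.0]]
force: [0.3, 0.4, -1.6]
opening: 0.0113
finger_force: 59.2
```

Request:
{"name": "arm_command", "arguments": {"plan": "-0.001 -0.001 0.003 0 0 0;-0.001 -0.001 0.005 0 0 0;-0.001 -0.001 0.005 0 0 0"}}

```text
time: 33.55
ee_pos: [0.5744, -0.0043, 0.0325]
orientation: [[-0.035, 0.999, 0.003], [0.999, 0.035, 0.001], [0.001, 0.003, -1.0]]
force: [0.2, 0.1, -0.5]
opening: 0.0116
finger_force: 59.5
```

Request:
{"name": "arm_command", "arguments": {"plan": "0 0 0.001 0 0 0;0 0 0.001 0 0 0;0 0 0.001 0 0 0"}}

```text
time: 33.92
ee_pos: [0.5745, -0.0043, 0.0323]
orientation: [[-0.035, 0.999, 0.003], [0.999, 0.035, 0.001], [0.001, 0.003, -1.0]]
force: [-0.6, -0.1, 3.8]
opening: 0.0116
finger_force: 60.1
```

Request:
{"name": "arm_command", "arguments": {"plan": "0 0 0 0 0 0;0 0 0 0 0 0;0 0 0 0 0 0;0 0 0 0 0 0;0 0 0 0 0 0;0 0 -0.03 0 0 0;0 0 -0.1 0 0 0;0 0 -0.2 0 0 0;0 0 -0.3 0 0 0;0 0 -0.35 0 0 0;0 0 -0.35 0 0 0", "hand": 0}}

```text
time: 35.3
ee_pos: [0.5756, -0.0047, 0.2111]
orientation: [[-0.035, 0.999, 0.01], [0.999, 0.035, 0.0], [-0.0, 0.01, -1.0]]
force: [0.3, -0.6, -0.3]
opening: 0.0429
finger_force: 0.0
```

```bash
python3 - <<'E'
from h import *
stones('top','t6.png'); im=cv2.imread('pics/t6.png'); sc=snap('scene','s6.png')[:,:,::-1]
a=cv2.resize(im[215:305,170:320],(800,480),interpolation=cv2.INTER_CUBIC)
cv2.imwrite('pics/m6.png',np.vstack([np.hstack([cv2.resize(im[220:310,170:270],(400,360)),cv2.resize(im[190:310,275:375],(400,360))]),np.hstack([cv2.resize(sc[180:230,250:330],(400,240)),cv2.resize(im[225:305,395:475],(400,240))])]))
s=ctrl.observe(); print(s['ee_pos'])
go(([.4205,.331,.2],down(-9.4)))
E
```

```text
top [338.7 148.8] [ 22  28 339] [ 0.7866 -0.0527  0.014 ]
top [441.  277.4] [ 9 10 68] [ 0.3833 -0.3878  0.014 ]
top [422.5 279.3] [10 10 67] [ 0.3756 -0.3293  0.014 ]
top [225.4 287.4] [16  7 37] [0.3321 0.2945 0.014 ]
top [ 49.9 337.8] [  63  113 3830] [0.1595 0.8387 0.014 ]
top [ 67.8 331.9] [ 10  25 146] [0.1794 0.7837 0.014 ]
top [ 65.7 359.3] [  8  28 147] [0.0953 0.7846 0.014 ]
top [ 63.9 387.1] [  9  27 150] [0.0105 0.784  0.014 ]
[ 0.57342648 -0.00442003  0.20636971]
0.6812 -0.2820 0.0128 0.0002 -0.0009 0.5635  x9.5
```

View pics/m6.png

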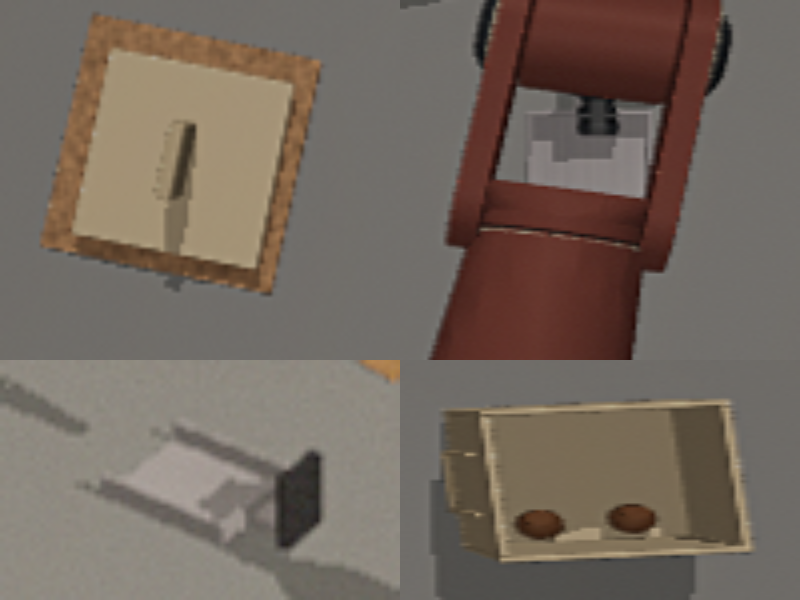

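The lid is centred on the mat, the scoop is flat at its original place, and both stones are in the caddy at (539,523) and (632,519) in the mosaic. Next is the lid. I'll also get the caddy mouth centre.

Request:
{"name": "arm_command", "arguments": {"plan": "0.1 -0.04 0 0 0 0.05;0.2 -0.08 0 0 0 0.1;0.3 -0.12 0 0 0 0.16;0.4 -0.16 0 0 0 0.22;0.5 -0.2 0 0 0 0.28;0.6 -0.25 0 0 0 0.34;0.68 -0.282 0.012 0 0 0.4;0.68 -0.282 0.012 0 0 0.46;0.68 -0.282 0.012 0 0 0.52;0.68 -0.282 0.012 0 0 0.563;0.68 -0.282 0.012 0 0 0.563;0.68 -0.282 0.012 0 0 0.563;0.68 -0.282 0.012 0 0 0.563", "hand": 0.2}}

```text
time: 37.02
ee_pos: [0.4207, 0.3301, 0.2003]
orientation: [[0.987, -0.161, 0.002], [-0.161, -0.987, 0.001], [0.002, -0.001, -1.0]]
force: [-1.0, 0.0, -0.9]
opening: 0.0515
finger_force: 0.0
```

```bash
python3 - <<'E'
from h import *
i=cams.camera_info('top')
C=np.array([ray('top',395+(u-400)/5-.5,225+(v-360)/3-.5,.11,i) for u,v in[(481,413),(729,401),(750,549),(503,560)]])
d=C[0]+C[1]-C[2]-C[3];print('caddy',C.mean(0),np.degrees(np.arctan2(d[1],d[0])),[np.linalg.norm(C[k]-C[k-1]).round(3) for k in range(4)])
s=ctrl.observe(); print(s['ee_pos'],s['opening'],np.round(s['orientation'],3))
i=cams.camera_info('wrist'); snap('wrist','w7.png'); print(proj('wrist',[.421,.331,.048],i))
go(([.421,.331,.027],down(-9.4)))
E
```

```text
caddy [ 0.4287 -0.3502  0.11  ] 5.545317308862034 [np.float64(0.144), np.float64(0.148), np.float64(0.145), np.float64(0.146)]
[0.42073542 0.3301482  0.20026948] 0.051450001701199004 [[ 0.987 -0.161  0.002]
 [-0.161 -0.987  0.001]
 [ 0.002 -0.001 -1.   ]]
[321.3 180.1]
-0.0007 -0.0012 0.3470 -0.0004 -0.0007 0.0008  x2.8
```

View pics/w7.png

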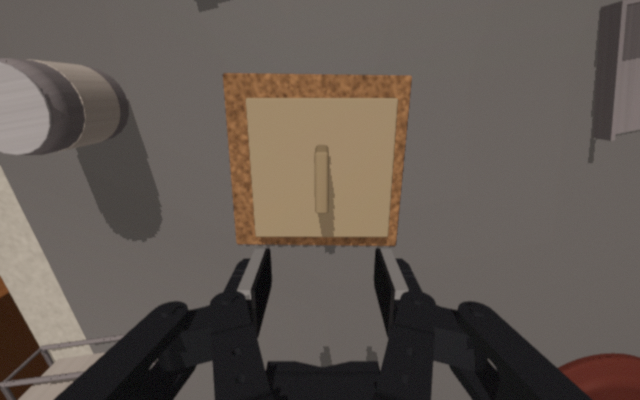

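The tab is at (321,180), exactly as predicted. I'll descend and grip.

Request:
{"name": "arm_command", "arguments": {"plan": "0 -0.001 0.08 0 0 0;0 -0.001 0.16 0 0 0;0 -0.001 0.24 0 0 0;0 -0.001 0.31 0 0 0;0 -0.001 0.345 0 0 0;0 -0.001 0.345 0 0 0;0 -0.001 0.345 0 0 0"}}

```text
time: 37.95
ee_pos: [0.4227, 0.3317, 0.03]
orientation: [[0.987, -0.162, 0.005], [-0.162, -0.987, 0.003], [0.005, -0.003, -1.0]]
force: [-0.1, -0.4, 0.5]
opening: 0.0513
finger_force: 0.0
```

Request:
{"name": "arm_command", "arguments": {"plan": "0 0 0 0 0 0;0 0 0 0 0 0;0 0 0 0 0 0;0 0 0 0 0 0;0 0 0 0 0 0;0 0 -0.05 0 0 0;0 0 -0.12 0 0 0;0 0 -0.2 0 0 0;0 0 -0.3 0 0 0;0 0 -0.4 0 0 0;0 0 -0.46 0 0 0;0 0 -0.46 0 0 0;0 0 -0.46 0 0 0", "hand": -1}}

```text
time: 39.58
ee_pos: [0.4199, 0.3302, 0.2556]
orientation: [[0.987, -0.162, -0.001], [-0.162, -0.987, -0.001], [-0.001, 0.001, -1.0]]
force: [-0.3, -0.4, -4.0]
opening: 0.0121
finger_force: 58.9
```

```bash
python3 - <<'E'
from h import *
go(([.45,0,.26],down(-2)))
s=ctrl.observe()
print('second leg from (.45,0,.26) -2:'); go(([.4293,-.3497,.22],down(5.6)),([.4293,-.3497,.145],down(5.6)),start=(np.array([.45,0,.26]),down(-2)))
E
```

```text
0.1664 0.6419 -0.0083 0.0003 0.0002 -0.0407  x5.3
second leg from (.45,0,.26) -2:
-0.0170 0.7004 0.0800 0.0000 0.0000 -0.0422  x5.6
-0.0170 0.7004 0.2300 0.0000 0.0000 -0.0422  x1.2
```

Request:
{"name": "arm_command", "arguments": {"plan": "0.02 0.08 0 0 0 -0.005;0.045 0.17 0 0 0 -0.01;0.07 0.27 0 0 0 -0.017;0.095 0.37 0 0 0 -0.023;0.12 0.47 0 0 0 -0.03;0.145 0.56 0 0 0 -0.035;0.166 0.642 -0.008 0 0 -0.041;0.166 0.642 -0.008 0 0 -0.041;0.166 0.642 -0.008 0 0 -0.041"}}

```text
time: 40.7
ee_pos: [0.4499, 0.0009, 0.2598]
orientation: [[0.999, -0.034, -0.001], [-0.034, -0.999, 0.002], [-0.001, -0.002, -1.0]]
force: [0.3, 1.3, -1.9]
opening: 0.0126
finger_force: 59.5
```

Request:
{"name": "arm_command", "arguments": {"plan": "0 0.08 0 0 0 -0.005;-0.004 0.17 0 0 0 -0.01;-0.007 0.27 0.02 0 0 -0.017;-0.01 0.37 0.03 0 0 -0.023;-0.012 0.47 0.05 0 0 -0.03;-0.015 0.57 0.07 0 0 -0.035;-0.017 0.65 0.08 0 0 -0.04;-0.017 0.69 0.08 0 0 -0.042;-0.017 0.7 0.08 0 0 -0.042;-0.017 0.7 0.08 0 0 -0.042;-0.017 0.7 0.08 0 0 -0.042"}}

```text
time: 42.08
ee_pos: [0.431, -0.3478, 0.2218]
orientation: [[0.995, 0.099, 0.003], [0.099, -0.995, 0.001], [0.003, -0.001, -1.0]]
force: [0.2, 0.6, -0.7]
opening: 0.0124
finger_force: 59.8
```

```bash
python3 - <<'E'
from h import *
s=ctrl.observe(); print(s['ee_pos'],np.round(s['orientation'],4),s['force'])
go(([.4293,-.3497,.14],down(5.6)),([.4293,-.3497,.135],down(5.6)),([.4293,-.3497,.128],down(5.6)))
E
```

```text
[ 0.43098773 -0.34775743  0.22183893] [[ 9.95e-01  9.94e-02  3.10e-03]
 [ 9.94e-02 -9.95e-01  1.20e-03]
 [ 3.20e-03 -9.00e-04 -1.00e+00]] [ 0.21374214  0.57707787 -0.71702539]
-0.0043 0.0037 0.1637 -0.0003 -0.0010 0.0006  x1.3
-0.0043 0.0037 0.1737 -0.0003 -0.0010 0.0006  x0.1
-0.0043 0.0037 0.1877 -0.0003 -0.0010 0.0006  x0.1
```

Request:
{"name": "arm_command", "arguments": {"plan": "-0.004 0.004 0.06 0 -0.001 0;-0.004 0.004 0.12 0 -0.001 0;-0.004 0.004 0.15 0 -0.001 0;-0.004 0.004 0.163 0 -0.001 0;-0.004 0.004 0.163 0 -0.001 0;-0.004 0.004 0.163 0 -0.001 0"}}

```text
time: 42.82
ee_pos: [0.4296, -0.3516, 0.1415]
orientation: [[0.995, 0.098, 0.001], [0.098, -0.995, -0.001], [0.001, 0.001, -1.0]]
force: [0.3, -0.1, -1.2]
opening: 0.0118
finger_force: 59.7
```

Request:
{"name": "arm_command", "arguments": {"plan": "0 0 0.006 0 0 0;0 0 0.012 0 0 0;0 0 0.016 0 0 0;0 0 0.018 0 0 0;0 0 0.018 0 0 0"}}

```text
time: 43.45
ee_pos: [0.4289, -0.351, 0.1309]
orientation: [[0.995, 0.098, -0.001], [0.098, -0.995, 0.001], [-0.001, -0.001, -1.0]]
force: [-0.2, 0.8, -2.8]
opening: 0.0118
finger_force: 59.7
```

Request:
{"name": "arm_command", "arguments": {"plan": "0 -0.002 0.004 0 0 0;0 -0.002 0.008 0 0 0;0 -0.002 0.01 0 0 0;0 -0.002 0.01 0 0 0"}}

```text
time: 43.95
ee_pos: [0.4291, -0.3502, 0.1275]
orientation: [[0.995, 0.098, 0.0], [0.098, -0.995, 0.0], [0.0, -0.0, -1.0]]
force: [-3.2, 2.9, 4.9]
opening: 0.0119
finger_force: 60.9
```

Request:
{"name": "arm_command", "arguments": {"plan": "0 0 0.002 0 0 0;0 0 0.003 0 0 0;0 0 0.003 0 0 0"}}

```text
time: 44.32
ee_pos: [0.4291, -0.3502, 0.1275]
orientation: [[0.995, 0.098, -0.0], [0.098, -0.995, 0.001], [-0.0, -0.001, -1.0]]
force: [-5.8, 5.8, 12.0]
opening: 0.0121
finger_force: 62.0
```

Firm contact at seated height. I'll release, retreat, and check.

Request:
{"name": "arm_command", "arguments": {"plan": "0 0 -0.003 0 0 0;0 0 -0.003 0 0 0;0 0 -0.003 0 0 0;0 0 -0.003 0 0 0;0 0 -0.003 0 0 0;0 0 -0.06 0 0 0;0 0 -0.16 0 0 0;0 0 -0.27 0 0 0;0 0 -0.27 0 0 0;0 0 -0.27 0 0 0;0 0 -0.27 0 0 0", "hand": 1}}

```text
time: 45.7
ee_pos: [0.4283, -0.3494, 0.2573]
orientation: [[0.995, 0.098, -0.003], [0.098, -0.995, 0.003], [-0.003, -0.004, -1.0]]
force: [0.2, -0.9, 0.7]
opening: 0.0855
finger_force: 0.0
```

```bash
python3 - <<'E'
from h import *
i=cams.camera_info('wrist'); w=snap('wrist','w8.png')[:,:,::-1]; sc=snap('scene','s8.png')[:,:,::-1]; t=snap('top','t8.png')[:,:,::-1]
s0=cv2.imread('pics/scene0.png')
f=lambda x:cv2.resize(x[200:270,180:260],(400,350),interpolation=cv2.INTER_CUBIC)
cv2.imwrite('pics/m8.png',np.vstack([np.hstack([f(s0),f(sc)]),np.hstack([cv2.resize(w,(400,250)),cv2.resize(t,(400,250))])]))
R=np.array(i['extrinsics']); print(ctrl.observe()['ee_pos'],R[:3,3])
c=np.array([.429,-.3495]);a=np.radians(5.6);ux=np.array([np.cos(a),np.sin(a)]);uy=np.array([-ux[1],ux[0]])
for z in(.116,.124): print(z,[proj('wrist',[*(c+.075*(sx*ux+sy*uy)),z],i) for sx,sy in((1,1),(1,-1),(-1,-1),(-1,1))])
E
```

```text
[ 0.42848166 -0.34963833  0.25787016] [ 0.51097238 -0.34258398  0.40062035]
0.116 [array([235.1,  97.4]), array([410.6,  97.6]), array([397.2, 253.7]), array([248.2, 253.3])]
0.124 [array([232.6,  97.7]), array([413.1,  97.8]), array([398.9, 257.7]), array([246.4, 257.3])]
```

View pics/m8.png

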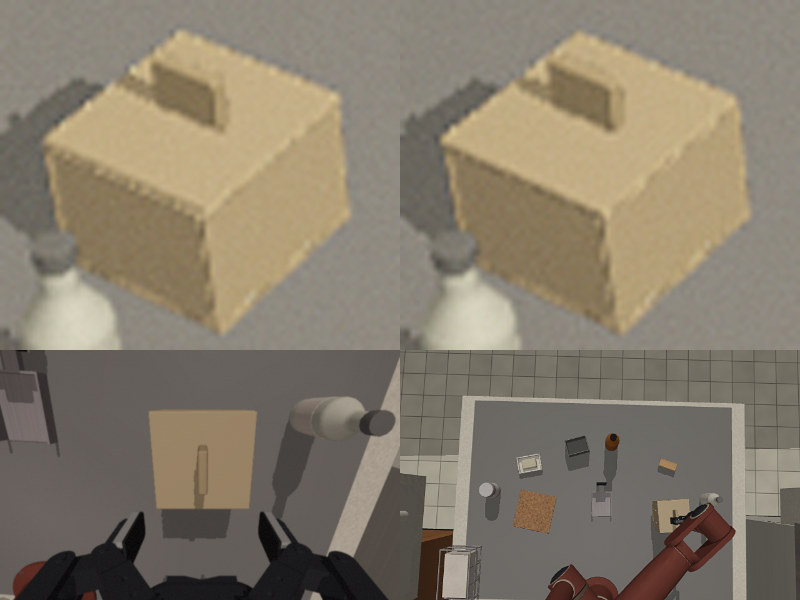

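The before and after crops of the caddy match: the lid is seated flush, with its near corner at (205,212) and (607,212). The scoop, the mat and the other objects are in place, and the gripper is clear.

```bash
python3 -c "
from h import *
print(order.sign_off())"
```

```text
the job is handed in; nothing more can be done
None
```

The job is handed in: both peach stones were tipped from the scoop into the caddy, the empty scoop is back flat where it stood, and in the final pictures the lid sits fully home with the other things where they were.

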